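Snap the cap onto the sprung canister

TASK

Take the middle-sized of the three white caps and press it straight down onto the neck of the steel canister in the spring stand until it clicks fully home, without driving the canister down onto the stand's bottom stop. Keep pressing after the click, and finish like that: still gripping the cap and clearly pushing the sprung canister down. Leave the other two caps and the things around where they are.

Things in the scene. Friction and masses are not known exactly. Their poses are not given: they have to be found in the camera images.
- snap_cap: the middle-sized white plastic cap, 40 mm diameter, 24 mm high, ribbed outside, stands mouth down. Origin: centre of the mouth rim (underside), z up through the closed top. Inside: a bead 3 mm high at the mouth with a 25 mm bore, above it a 32 mm cavity; the inner ceiling is 20 mm above the rim. 40 g. This one fits the neck
- small_cap: the small white cap, 30 mm diameter, 24 mm high, bore 16 mm: too tight for the neck. Origin: centre of its underside. Leave alone
- big_cap: the big white cap, 52 mm diameter, 24 mm high, bore 37 mm: too loose for the neck. Origin: centre of its underside. Leave alone
- capping_stand: spring stand fixed to the worktop: aluminium foot 90 x 110 x 12 mm, grey sleeve 52 mm in diameter up to 50 mm high (a small dark screw on its local -x side). The steel canister rises from the sleeve on the same axis, 34 mm in diameter up to a shoulder at 86 to 90 mm, then the 22 mm neck. Origin: centre of its underside, z up
- neck_top (a point): centre of the flat top of the canister's neck, 115 mm above the worktop when not pressed; it moves with the canister; z up. Neck 22 mm in diameter (chamfered to 17 at the top), 25 mm long; four sprung balls 12 mm below the top stand out to 29 mm across. The cap's bead meets them with its rim 8 mm below the top and clicks over at roughly 9 to 14 N. Fully home, the rim is 20 mm below the neck top
- canister (a joint): how far the sprung canister is pushed down into its sleeve, m: 0 = up, 0.020 = on the bottom stop. Spring 1.5 N per mm beyond a 1 N preload (so 5 mm is about 8.5 N, the stop about 31 N). It springs up again as the cap clicks home, so the push falls away unless it is followed down
- white_rack: bystander: white foam tube block, 62 x 110 x 34 mm, origin centre of underside
- stain_jar: bystander: round stain jar with black lid, 56 mm diameter, 115 mm high, origin centre of underside
- tally_counter: bystander: small chrome tally counter, 62 x 72 x 25 mm, origin centre of underside
Things that resemble listed ones, but are neither listed nor needed, are in the scene too. What is shaped like the snap_cap but pink is not meant. Of the things that look like the capping_stand, the larger one is meant.

How it is judged:
By the outcome, as a careful person would: the job done as asked, in the order asked, and still so for the second after the job is handed in, while the arm keeps its last pose, push and grip.
It also fails if it takes over 45 s, if anything falls off the work surface, if the arm or the gripper's body presses on something with over 40 N, if the wrist force passes 120 N, or if a joint passes its speed limit or range.

ROBOT

A 7-joint arm with a two-finger parallel gripper is mounted at the origin on a cart in front of the work surface, level with it; the furniture and walls round the work are solid. World frame = base frame: x ahead of the robot, y to its left, z up, the work surface at z = 0. Lengths are in m, angles in degrees, forces in N, time in s.
With the tool pointing down it reaches from about 0.425 to 0.8 m from the base axis. Payload 8.3 kg.
Tool frame: the origin (TCP) lies on the centre line of the jaws, within the pads' length; the fingertips stand 14 mm ahead of it and the grasp point (between the pads) lies 5 mm behind it; z points along the fingers, y is the line along which they close (so a half turn about z gives the same grasp; the last joint's range is limited). The gripper opens to 85 mm and grips with 20 to 120 N. Pads are 22 mm wide; open, the fingers measure 114 mm over their backs; the gripper's body (76 mm by 85 mm) begins 54 mm behind the grasp point. The pads swing forward as they close: fully open they stand 13 mm farther back than shut.
Start: joints at [68.474, 21.967, 0.94, 78.501, -0.361, 79.538, -2.664], TCP at [0.192, -0.595, 0.245] pointing down, gripper open.
Joint ranges: [-169.22, 169.22], [-14.56, 117.87], [-87.37, 89.26], [10.42, 133.3], [-82.24, 262.24], [0.94, 117.77], [-172.7, 172.7]. Speed limits (degrees/s): [136.94, 136.94, 172.46, 172.46, 180, 180, 180].

INTERFACE

Orientations are given as [roll, pitch, yaw] about the fixed x, y, z axes, in that order (R = Rz(yaw) Ry(pitch) Rx(roll)).
In Python, from workcell import monitor, grab_frame, manip gives the robot as it stands.
- The arm moves only by the tool jog_arm, never from a script. Its argument "rows" is a list of rows, each an object of numbers: "tx", "ty", "tz": the shift along the world's x, y, z in m; "rx", "ry", "rz": the turn, a rotation vector about the world's x, y, z in rad. A call has 1 to 5 rows; each row shifts and turns the commanded pose from where the row before left it; what a row does not reach is not made up. A row lasts 1/8 s, in which the tool goes at most 62.5 mm and 10.7 degrees, less where a joint would pass 70% of its speed; a pose out of reach is approached as far as the arm can. A call with a gripper value outside its range is refused whole. "grip" is the finger opening in m, from 0 to 0.0854, set as the call begins (left out, the last holds). The fingers move at their own pace and stop on an object; the grip force is fixed at half the most. Time passes only in rows, so rows that do not move let the fingers close. It gives the time, the measured TCP pose, the force, the opening and the grip force at its end, in the units of the state.
- monitor.sense(): the state, without advancing time (a new reading comes with each control period).
- grab_frame(name): name is "side" or "top" or "wrist"; returns a dict with "frame" (480x640x3 uint8, red, green, blue), "camera_matrix" (3x3 intrinsics, pixels), "pose" (4x4, takes a point from camera to world coordinates); the wrist camera has in their place "tool_from_camera" (4x4, takes a point from camera to tool coordinates, whose origin is the TCP and whose axes are the flange's). Camera axes: x right, y up, looking along -z (the intrinsics and any distortion apply to the point x, -y, -z); pixel columns grow to the right and rows downward; lengths in m; the calibration is good to about 2 mm. The wrist camera is an equidistant fisheye: a pixel r from the principal point sees the ray r / f radians off the axis. A picture is of the moment at which its call begins: read the wrist's pose just before it. There is no depth.
- manip.hand_in(): hands the job in; it is judged then, once.
The state is a dict: "time_s": time; "joints": joint angles; "dq": joint speeds; "joint_efforts": joint torques, N m; "position": TCP position; "eef_rot": TCP orientation; "wrist_force": force on the tool from outside, world axes, zero at the start; "torque": the same for the moment, N m; "finger_gap": finger opening in m; "grasp_force": force on a finger pad.
Only numpy, scipy, OpenCV 4.12 (cv2) and the standard library are available. Lean on these libraries where they do the work, as an engineer would, in place of code of your own. Each camera call takes 0.05 s, during which the arm holds its last target. There are 200 camera calls.

## Working session

There is one attempt and no reset: what is moved stays moved. The work goes in short steps, Python scripts to look and compute and a tool call to move; the robot and the scene stay as the last step left them, time stands still between calls to the robot, and variables do not carry over. Pictures are saved under pics/ and viewed, at most 10 in all, crops included, and the job is handed in when it is done.

Besides the shell and the picture viewer there is one more tool, called after ">>>" as name([rows], argument=value, ...), one row to a line, values as JSON. jog_arm: Moves the arm, as the interface text tells. Its arguments: {"type":"object","properties":{"rows":{"type":"array"},"grip":{"type":"number"}},"required":["rows"]}

```bash
mkdir -p pics; ls
python3 - <<'E'
from workcell import monitor, grab_frame
import cv2,pickle
print(monitor.sense())
d={}
for n in("top","side","wrist"):
    f=grab_frame(n);d[n]=f;cv2.imwrite(f"pics/{n}0.png",f["frame"][...,::-1])
    print(n,{k:v.tolist() if hasattr(v,'tolist') else v for k,v in f.items() if k!="frame"})
pickle.dump(d,open("f0.pkl","wb"))
E
```

```text
pics
{'time_s': 0.0, 'joints': array([68.4749283 , 22.01625259,  0.9395115 , 78.56317264, -0.36395598,
       79.53903212, -2.66439243]), 'dq': array([ 0.09473982,  0.01110777,  0.03914841, -0.00301349,  0.00913222,
        0.03203417, -0.01600183]), 'joint_efforts': array([-3.42173680e-04, -6.27614307e+01,  8.43306072e-01, -3.71821976e+01,
        1.61780021e-02,  1.41614804e-02, -1.06526031e-05]), 'position': array([ 0.19220238, -0.5941917 ,  0.24425341]), 'eef_rot': array([-1.79884287e+02, -2.13002587e-04,  1.79228691e+01]), 'wrist_force': array([0.66005908, 0.31452716, 0.46401645]), 'torque': array([ 0.00484724, -0.02341624,  0.02004829]), 'grasp_force': 0.0, 'finger_gap': 0.08558760218520224}
top {'camera_matrix': [[604.2549141070301, 0.0, 320.60210757834955], [0.0, 604.2549141070301, 241.20202486457777], [0.0, 0.0, 1.0]], 'pose': [[0.009589900675795496, 0.9970632764536785, -0.07597931660974482, 0.4292582398610065], [-0.9997842992471302, 0.010960412835002082, 0.01764155121895968, 0.006764930399053962], [0.018422507537065445, 0.07579374708999277, 0.9969533184247422, 1.44023391903
[... 197 characters left out ...]
53763621360568, -0.30811881942856806, 0.12042406012264922], [-0.40006993076513137, 0.6037044117075451, -0.6895542283116171, -0.9002138638415088], [0.009916840297390324, 0.7551979190563227, 0.6554218178635159, 0.9290365320702956], [0.0, 0.0, 0.0, 1.0]]}
wrist {'camera_matrix': [[371.64829954431775, 0.0, 323.0391795969932], [0.0, 371.64829954431775, 239.7579705466856], [0.0, 0.0, 1.0]], 'tool_from_camera': [[-0.000560340224938827, 0.9590502549297376, 0.28323540481026677, 0.07134689203688163], [0.9999997468690794, 0.0006615927017213336, -0.00026183367222599356, 0.0009090003223208853], [-0.0004384981267890841, 0.2832351863986895, -0.9590503828814678, -0.12876735042927345], [0.0, 0.0, 0.0, 1.0]]}
```

View pics/top0.png

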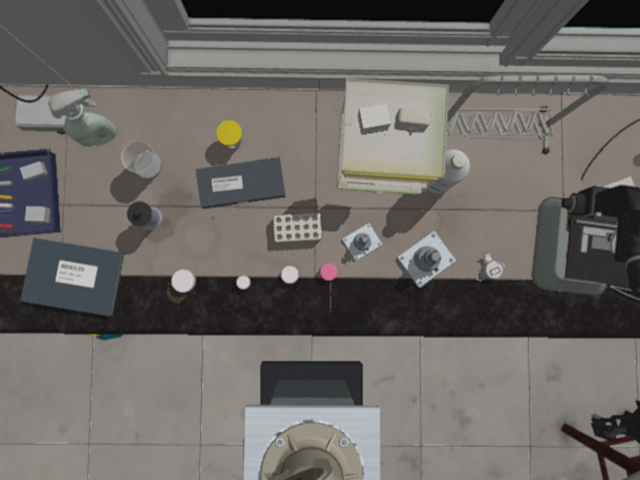

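View pics/side0.png

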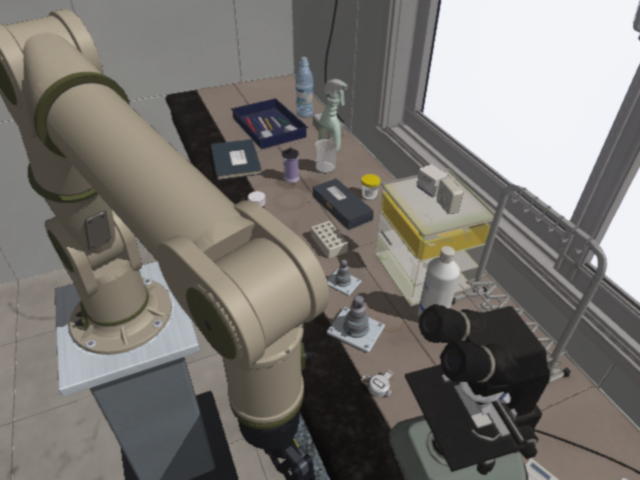

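Top view: the big cap is at (182,281), small cap (243,283), snap_cap (290,274), pink decoy (329,272), and the larger stand (427,259). I'll enlarge the area round the cap and stand.

```bash
cat > h.py <<'E'
import numpy as np
def back(f,u,v,z):
    K,T=f["camera_matrix"],f["pose"]
    d=T[:3,:3]@np.array([(u-K[0,2])/K[0,0],-(v-K[1,2])/K[1,1],-1])
    return T[:3,3]+d*(z-T[2,3])/d[2]
def wback(f,pos,rpy,u,v,z):
    from scipy.spatial.transform import Rotation as R
    K,C=f["camera_matrix"],f["tool_from_camera"]
    a=np.array([u-K[0,2],v-K[1,2]]);r=np.hypot(*a);t=r/K[0,0]
    c=np.array([a[0]/r*np.sin(t),-a[1]/r*np.sin(t),-np.cos(t)])
    W=R.from_euler('xyz',rpy,degrees=True).as_matrix()
    d=W@C[:3,:3]@c;o=W@C[:3,3]+pos
    return o+d*(z-o[2])/d[2]
E
python3 - <<'E'
import pickle,cv2
from h import *
d=pickle.load(open("f0.pkl","rb"));f=d["top"]
im=f["frame"][225:305,265:465,::-1]
cv2.imwrite("pics/c.png",cv2.resize(im,None,fx=4,fy=4,interpolation=cv2.INTER_CUBIC))
for n,u,v,z in(("snap",290,274,.024),("pink",329,272,.024),("small",243,283,.024),("neck",427,256,.115)):print(n,back(f,u,v,z))
E
```

```text
snap [0.45946934 0.05255504 0.024     ]
pink [ 0.46506006 -0.03866381  0.024     ]
small [0.43740424 0.16184134 0.024     ]
neck [ 0.50014155 -0.25141319  0.115     ]
```

View pics/c.png

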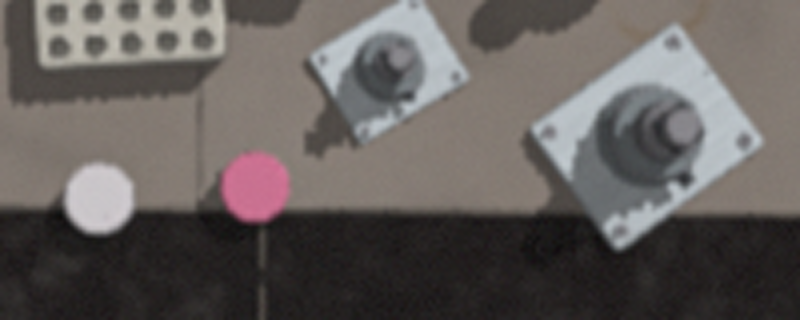

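Run:
```python
import pickle
from h import *
f=pickle.load(open("f0.pkl","rb"))["top"]
print(back(f,436,257,.115),back(f,427.2,259,.012),back(f,290,274.6,.024))
```

```text
[ 0.49814552 -0.27130111  0.115     ] [ 0.498528  -0.2719285  0.012    ] [0.45806784 0.05253622 0.024     ]
```

>>> jog_arm([
  {"tx": 0.045, "ty": 0.04, "rz": 0.12},
  {"tx": 0.045, "ty": 0.04, "rz": 0.12},
  {"tx": 0.045, "ty": 0.04, "rz": 0.12},
  {"tx": 0.045, "ty": 0.04, "rz": 0.12},
  {"tx": 0.045, "ty": 0.04, "rz": 0.12},
])

```text
validation failed for argument at $.ro...
```

>>> jog_arm([
  {"tx": 0.045, "ty": 0.04, "tz": 0.0, "rx": 0.0, "ry": 0.0, "rz": 0.12},
  {"tx": 0.045, "ty": 0.04, "tz": 0.0, "rx": 0.0, "ry": 0.0, "rz": 0.12},
  {"tx": 0.045, "ty": 0.04, "tz": 0.0, "rx": 0.0, "ry": 0.0, "rz": 0.12},
  {"tx": 0.045, "ty": 0.04, "tz": 0.0, "rx": 0.0, "ry": 0.0, "rz": 0.12},
  {"tx": 0.045, "ty": 0.04, "tz": 0.0, "rx": 0.0, "ry": 0.0, "rz": 0.12},
])

```text
time_s: 0.78
position: [0.4184, -0.3931, 0.2451]
eef_rot: [-180.0, 0.0, 52.5]
wrist_force: [1.0, -1.0, 0.2]
finger_gap: 0.0852
grasp_force: 0.0
```

>>> jog_arm([
  {"tx": 0.02, "ty": 0.03, "tz": 0.0, "rx": 0.0, "ry": 0.0, "rz": 0.13},
  {"tx": 0.015, "ty": 0.03, "tz": 0.0, "rx": 0.0, "ry": 0.0, "rz": 0.0},
  {"tx": 0.0, "ty": 0.0, "tz": 0.0, "rx": 0.0, "ry": 0.0, "rz": 0.0},
])

```text
time_s: 1.15
position: [0.4542, -0.3312, 0.2452]
eef_rot: [-180.0, -0.1, 60.1]
wrist_force: [-1.0, -0.7, -0.5]
finger_gap: 0.0854
grasp_force: 0.0
```

```bash
cat > shot.py <<'E'
import sys,pickle,cv2
from workcell import monitor, grab_frame
s=monitor.sense();f=grab_frame("wrist")
pickle.dump((s,f),open(sys.argv[1]+".pkl","wb"))
cv2.imwrite(f"pics/{sys.argv[1]}.png",f["frame"][...,::-1])
print(s["time_s"],s["position"],s["eef_rot"],s["wrist_force"])
E
python3 shot.py w1
```

```text
1.15 [ 0.45423359 -0.33121849  0.24521023] [-1.79981087e+02 -8.39771107e-02  6.00805027e+01] [-1.04051423 -0.73028158 -0.50054888]
```

View pics/w1.png

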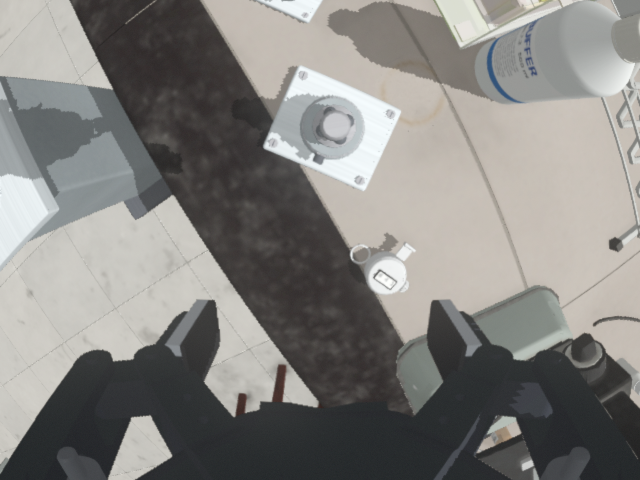

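The stand is at about (333,128). The neck top sits near (335,125) and needs an enlarged crop. The tally counter is at (386,273), and the fingers are below.

Run:
```python
import pickle,cv2
s,f=pickle.load(open("w1.pkl","rb"))
im=f["frame"][60:195,260:410,::-1]
cv2.imwrite("pics/c1.png",cv2.resize(im,None,fx=4,fy=4,interpolation=cv2.INTER_CUBIC))
```

```text
(no output)
```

View pics/c1.png

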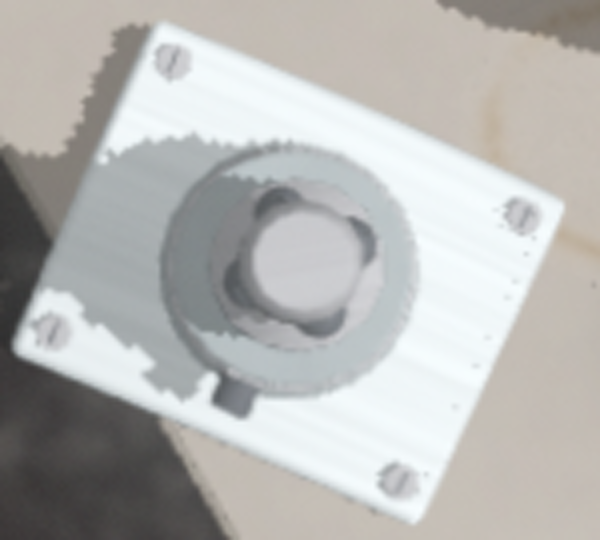

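>>> jog_arm([
  {"tx": 0.0, "ty": 0.055, "tz": 0.0, "rx": 0.0, "ry": 0.0, "rz": 0.0},
  {"tx": 0.0, "ty": 0.055, "tz": 0.0, "rx": 0.0, "ry": 0.0, "rz": 0.0},
  {"tx": 0.0, "ty": 0.055, "tz": 0.0, "rx": 0.0, "ry": 0.0, "rz": 0.0},
  {"tx": 0.0, "ty": 0.055, "tz": 0.0, "rx": 0.0, "ry": 0.0, "rz": 0.0},
  {"tx": 0.0, "ty": 0.055, "tz": 0.0, "rx": 0.0, "ry": 0.0, "rz": 0.0},
])

```text
time_s: 1.82
position: [0.452, -0.0595, 0.2454]
eef_rot: [180.0, 0.0, 59.6]
wrist_force: [1.8, 0.9, -0.3]
finger_gap: 0.0853
grasp_force: 0.0
```

>>> jog_arm([
  {"tx": 0.0, "ty": 0.05, "tz": -0.02, "rx": 0.0, "ry": 0.0, "rz": 0.0},
  {"tx": 0.0, "ty": 0.04, "tz": -0.04, "rx": 0.0, "ry": 0.0, "rz": 0.0},
  {"tx": 0.0, "ty": 0.02, "tz": -0.055, "rx": 0.0, "ry": 0.0, "rz": 0.0},
  {"tx": 0.0, "ty": 0.0, "tz": -0.02, "rx": 0.0, "ry": 0.0, "rz": 0.0},
  {"tx": 0.0, "ty": 0.0, "tz": 0.0, "rx": 0.0, "ry": 0.0, "rz": 0.0},
])

```text
time_s: 2.45
position: [0.4513, 0.0492, 0.1088]
eef_rot: [-179.8, 0.1, 59.7]
wrist_force: [-0.1, 0.1, 0.7]
finger_gap: 0.0851
grasp_force: 0.0
```

```bash
python3 shot.py w2
```

```text
2.45 [0.45128004 0.0491899  0.10881754] [-1.79816394e+02  1.08297435e-01  5.96713713e+01] [-0.1078158   0.12552278  0.69263432]
```

View pics/w2.png

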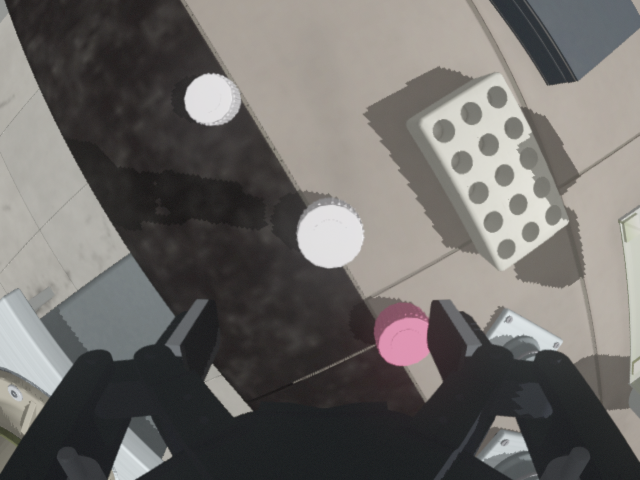

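Run:
```python
import pickle
from h import *
s,f=pickle.load(open("w1.pkl","rb"));print("neck",wback(f,s["position"],s["eef_rot"],336.5,125,.115))
print("foot",wback(f,s["position"],s["eef_rot"],332.5,128,.012))
s,f=pickle.load(open("w2.pkl","rb"));print("cap",wback(f,s["position"],s["eef_rot"],331,236,.024))
```

```text
neck [ 0.50070485 -0.26951582  0.115     ]
foot [ 0.50026606 -0.26993699  0.012     ]
cap [0.46040619 0.05538744 0.024     ]
```

>>> jog_arm([
  {"tx": 0.004, "ty": 0.0025, "tz": -0.02, "rx": 0.0, "ry": 0.0, "rz": 0.0},
  {"tx": 0.004, "ty": 0.0025, "tz": -0.03, "rx": 0.0, "ry": 0.0, "rz": 0.0},
  {"tx": 0.0, "ty": 0.0, "tz": -0.025, "rx": 0.0, "ry": 0.0, "rz": 0.0},
  {"tx": 0.0, "ty": 0.0, "tz": -0.018, "rx": 0.0, "ry": 0.0, "rz": 0.0},
  {"tx": 0.0, "ty": 0.0, "tz": 0.0, "rx": 0.0, "ry": 0.0, "rz": 0.0},
])

```text
time_s: 3.12
position: [0.4608, 0.0543, 0.0175]
eef_rot: [-180.0, 0.0, 59.6]
wrist_force: [0.1, -0.2, -0.2]
finger_gap: 0.0854
grasp_force: 0.0
```

>>> jog_arm([
  {"tx": 0.0, "ty": 0.0, "tz": 0.0, "rx": 0.0, "ry": 0.0, "rz": 0.0},
  {"tx": 0.0, "ty": 0.0, "tz": 0.0, "rx": 0.0, "ry": 0.0, "rz": 0.0},
  {"tx": 0.0, "ty": 0.0, "tz": 0.0, "rx": 0.0, "ry": 0.0, "rz": 0.0},
  {"tx": 0.0, "ty": 0.0, "tz": 0.0, "rx": 0.0, "ry": 0.0, "rz": 0.0},
  {"tx": 0.0, "ty": 0.0, "tz": 0.0, "rx": 0.0, "ry": 0.0, "rz": 0.0},
], grip=0.03)

```text
time_s: 3.75
position: [0.4612, 0.0553, 0.0186]
eef_rot: [179.9, -0.0, 59.7]
wrist_force: [-2.4, -1.0, 9.8]
finger_gap: 0.0385
grasp_force: 59.5
```

>>> jog_arm([
  {"tx": 0.0, "ty": 0.0, "tz": 0.0, "rx": 0.0, "ry": 0.0, "rz": 0.0},
  {"tx": 0.0, "ty": 0.0, "tz": 0.0, "rx": 0.0, "ry": 0.0, "rz": 0.0},
])

```text
time_s: 4.0
position: [0.4612, 0.0553, 0.0186]
eef_rot: [179.9, -0.0, 59.7]
wrist_force: [-1.9, -1.3, 9.8]
finger_gap: 0.0385
grasp_force: 59.5
```

```bash
python3 shot.py w3
```

```text
4.0 [0.46121805 0.05528323 0.01857678] [ 1.79895090e+02 -3.10073230e-02  5.97407644e+01] [-1.87534594 -1.33553419  9.81815214]
```

View pics/w3.png

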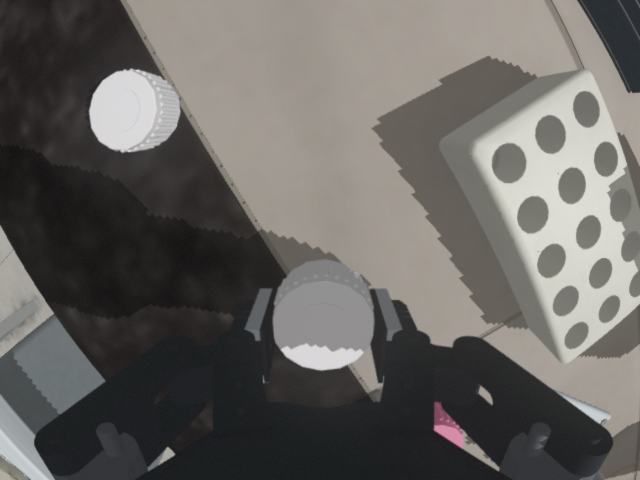

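Run:
```python
import pickle
from h import *
s,f=pickle.load(open("w3.pkl","rb"));print("cap",wback(f,s["position"],s["eef_rot"],324,322,.024))
```

```text
cap [0.46279347 0.05681442 0.024     ]
```

>>> jog_arm([
  {"tx": 0.0, "ty": 0.0, "tz": 0.02, "rx": 0.0, "ry": 0.0, "rz": 0.0},
  {"tx": 0.0, "ty": 0.0, "tz": 0.04, "rx": 0.0, "ry": 0.0, "rz": 0.0},
  {"tx": 0.0, "ty": 0.0, "tz": 0.04, "rx": 0.0, "ry": 0.0, "rz": 0.0},
  {"tx": 0.0, "ty": 0.0, "tz": 0.04, "rx": 0.0, "ry": 0.0, "rz": 0.0},
  {"tx": 0.0, "ty": 0.0, "tz": 0.03, "rx": 0.0, "ry": 0.0, "rz": 0.0},
])

```text
time_s: 4.68
position: [0.4606, 0.0555, 0.1895]
eef_rot: [179.9, -0.0, 59.8]
wrist_force: [1.2, 0.3, -1.3]
finger_gap: 0.0383
grasp_force: 60.7
```

>>> jog_arm([
  {"tx": 0.005, "ty": -0.04, "tz": 0.0, "rx": 0.0, "ry": 0.0, "rz": 0.0},
  {"tx": 0.005, "ty": -0.05, "tz": 0.0, "rx": 0.0, "ry": 0.0, "rz": 0.0},
  {"tx": 0.005, "ty": -0.05, "tz": 0.0, "rx": 0.0, "ry": 0.0, "rz": 0.0},
  {"tx": 0.005, "ty": -0.05, "tz": 0.0, "rx": 0.0, "ry": 0.0, "rz": 0.0},
  {"tx": 0.005, "ty": -0.05, "tz": 0.0, "rx": 0.0, "ry": 0.0, "rz": 0.0},
])

```text
time_s: 5.3
position: [0.4853, -0.1862, 0.1878]
eef_rot: [180.0, -0.0, 59.8]
wrist_force: [0.2, 0.2, 0.2]
finger_gap: 0.0385
grasp_force: 60.7
```

>>> jog_arm([
  {"tx": 0.006, "ty": -0.04, "tz": 0.0, "rx": 0.0, "ry": 0.0, "rz": 0.0},
  {"tx": 0.006, "ty": -0.03, "tz": -0.01, "rx": 0.0, "ry": 0.0, "rz": 0.0},
  {"tx": 0.002, "ty": -0.015, "tz": -0.015, "rx": 0.0, "ry": 0.0, "rz": 0.0},
  {"tx": 0.0, "ty": 0.0, "tz": -0.01, "rx": 0.0, "ry": 0.0, "rz": 0.0},
  {"tx": 0.0, "ty": 0.0, "tz": 0.0, "rx": 0.0, "ry": 0.0, "rz": 0.0},
])

```text
time_s: 5.92
position: [0.499, -0.2675, 0.1511]
eef_rot: [-179.8, -0.0, 59.9]
wrist_force: [-0.4, 0.7, 0.7]
finger_gap: 0.0383
grasp_force: 60.7
```

```bash
python3 shot.py w4
python3 - <<'E'
import cv2,pickle
from workcell import grab_frame
f=grab_frame("side");pickle.dump(f,open("s4.pkl","wb"))
w=cv2.imread("pics/w4.png")[200:440,170:470]
s=cv2.resize(f["frame"][250:370,290:420,::-1],(520,480),interpolation=cv2.INTER_CUBIC)[:, :400]
import numpy as np
cv2.imwrite("pics/m4.png",np.hstack([cv2.resize(w,(400,320)),cv2.resize(s,(400,369))[:320]]))
E
```

```text
5.925 [ 0.49895055 -0.26753524  0.15113811] [-1.79848330e+02 -4.44215573e-02  5.98663238e+01] [-0.37157292  0.68579264  0.71432469]
```

View pics/m4.png

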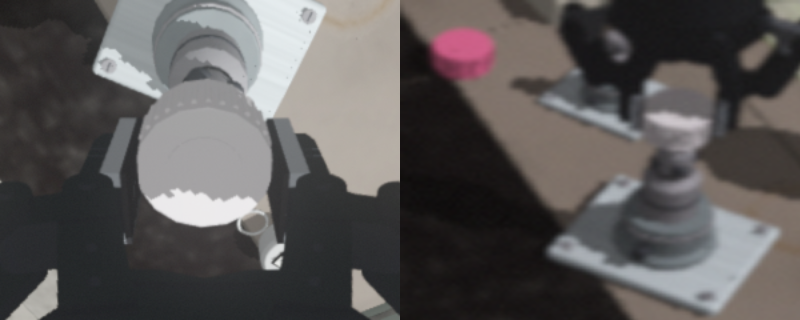

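The cap sits above the neck, held square between the pads. TCP y is 3.5 mm short of the plan, so I'll correct that and descend.

>>> jog_arm([
  {"tx": 0.0, "ty": -0.0035, "tz": 0.0, "rx": 0.0, "ry": 0.0, "rz": 0.0},
  {"tx": 0.0, "ty": 0.0, "tz": -0.008, "rx": 0.0, "ry": 0.0, "rz": 0.0},
  {"tx": 0.0, "ty": 0.0, "tz": -0.006, "rx": 0.0, "ry": 0.0, "rz": 0.0},
  {"tx": 0.0, "ty": 0.0, "tz": 0.0, "rx": 0.0, "ry": 0.0, "rz": 0.0},
])

```text
time_s: 6.52
position: [0.4988, -0.2729, 0.1374]
eef_rot: [-179.9, -0.0, 59.8]
wrist_force: [-0.6, -0.3, -1.8]
finger_gap: 0.0382
grasp_force: 60.7
```

>>> jog_arm([
  {"tx": 0.0, "ty": 0.0, "tz": -0.003, "rx": 0.0, "ry": 0.0, "rz": 0.0},
  {"tx": 0.0, "ty": 0.0, "tz": -0.003, "rx": 0.0, "ry": 0.0, "rz": 0.0},
  {"tx": 0.0, "ty": 0.0, "tz": 0.0, "rx": 0.0, "ry": 0.0, "rz": 0.0},
])

```text
time_s: 6.9
position: [0.4995, -0.2732, 0.1324]
eef_rot: [180.0, -0.0, 59.7]
wrist_force: [0.5, 0.6, 2.2]
finger_gap: 0.038
grasp_force: 60.9
```

>>> jog_arm([
  {"tx": 0.0, "ty": 0.002, "tz": 0.0, "rx": 0.0, "ry": 0.0, "rz": 0.0},
  {"tx": 0.0, "ty": 0.0, "tz": -0.002, "rx": 0.0, "ry": 0.0, "rz": 0.0},
  {"tx": 0.0, "ty": 0.0, "tz": -0.002, "rx": 0.0, "ry": 0.0, "rz": 0.0},
  {"tx": 0.0, "ty": 0.0, "tz": 0.0, "rx": 0.0, "ry": 0.0, "rz": 0.0},
])

```text
time_s: 7.4
position: [0.4996, -0.2707, 0.1284]
eef_rot: [-180.0, -0.0, 59.8]
wrist_force: [0.1, 2.4, 3.2]
finger_gap: 0.0381
grasp_force: 61.1
```

>>> jog_arm([
  {"tx": 0.0, "ty": 0.0, "tz": -0.002, "rx": 0.0, "ry": 0.0, "rz": 0.0},
  {"tx": 0.0, "ty": 0.0, "tz": -0.002, "rx": 0.0, "ry": 0.0, "rz": 0.0},
  {"tx": 0.0, "ty": 0.0, "tz": 0.0, "rx": 0.0, "ry": 0.0, "rz": 0.0},
])

```text
time_s: 7.78
position: [0.4997, -0.2703, 0.1241]
eef_rot: [-180.0, -0.1, 59.8]
wrist_force: [0.9, 4.7, 2.9]
finger_gap: 0.0386
grasp_force: 61.0
```

The neck pushes the cap towards +y with 4.7 N, so I'll relieve that before pressing further.

>>> jog_arm([
  {"tx": 0.0, "ty": 0.0015, "tz": 0.0, "rx": 0.0, "ry": 0.0, "rz": 0.0},
  {"tx": 0.0, "ty": 0.0, "tz": 0.0, "rx": 0.0, "ry": 0.0, "rz": 0.0},
])

```text
time_s: 8.02
position: [0.4994, -0.27, 0.1244]
eef_rot: [180.0, 0.0, 59.7]
wrist_force: [0.7, 2.4, 1.7]
finger_gap: 0.0381
grasp_force: 61.0
```

>>> jog_arm([
  {"tx": 0.0005, "ty": 0.001, "tz": 0.0, "rx": 0.0, "ry": 0.0, "rz": 0.0},
  {"tx": 0.0, "ty": 0.0, "tz": -0.0015, "rx": 0.0, "ry": 0.0, "rz": 0.0},
  {"tx": 0.0, "ty": 0.0, "tz": -0.0015, "rx": 0.0, "ry": 0.0, "rz": 0.0},
  {"tx": 0.0, "ty": 0.0, "tz": 0.0, "rx": 0.0, "ry": 0.0, "rz": 0.0},
])

```text
time_s: 8.52
position: [0.4999, -0.2689, 0.1214]
eef_rot: [180.0, 0.0, 59.7]
wrist_force: [-0.4, 0.2, 4.5]
finger_gap: 0.0384
grasp_force: 61.2
```

>>> jog_arm([
  {"tx": 0.0, "ty": 0.0, "tz": -0.0015, "rx": 0.0, "ry": 0.0, "rz": 0.0},
  {"tx": 0.0, "ty": 0.0, "tz": 0.0, "rx": 0.0, "ry": 0.0, "rz": 0.0},
])

```text
time_s: 8.78
position: [0.5001, -0.2689, 0.1202]
eef_rot: [180.0, 0.0, 59.7]
wrist_force: [-0.2, 1.0, 7.0]
finger_gap: 0.0384
grasp_force: 61.4
```

Lateral force is gone and the spring is loading, so I'll press on towards the click.

>>> jog_arm([
  {"tx": 0.0, "ty": 0.0, "tz": -0.0015, "rx": 0.0, "ry": 0.0, "rz": 0.0},
  {"tx": 0.0, "ty": 0.0, "tz": 0.0, "rx": 0.0, "ry": 0.0, "rz": 0.0},
])

```text
time_s: 9.02
position: [0.5001, -0.2689, 0.1189]
eef_rot: [179.9, 0.0, 59.7]
wrist_force: [-0.3, -0.2, 8.0]
finger_gap: 0.0382
grasp_force: 61.6
```

>>> jog_arm([
  {"tx": 0.0, "ty": 0.0, "tz": -0.0015, "rx": 0.0, "ry": 0.0, "rz": 0.0},
  {"tx": 0.0, "ty": 0.0, "tz": 0.0, "rx": 0.0, "ry": 0.0, "rz": 0.0},
])

```text
time_s: 9.28
position: [0.5003, -0.2688, 0.1176]
eef_rot: [179.9, 0.0, 59.8]
wrist_force: [-1.0, 1.8, 9.7]
finger_gap: 0.0385
grasp_force: 61.7
```

>>> jog_arm([
  {"tx": 0.0, "ty": 0.0, "tz": -0.0015, "rx": 0.0, "ry": 0.0, "rz": 0.0},
  {"tx": 0.0, "ty": 0.0, "tz": 0.0, "rx": 0.0, "ry": 0.0, "rz": 0.0},
])

```text
time_s: 9.52
position: [0.4999, -0.2686, 0.1154]
eef_rot: [180.0, -0.0, 59.8]
wrist_force: [0.4, -0.1, -1.2]
finger_gap: 0.0383
grasp_force: 60.6
```

The force dropped from 9.7 N to about 0, so the cap clicked. Now I'll follow it down.

>>> jog_arm([
  {"tx": 0.0, "ty": 0.0, "tz": -0.002, "rx": 0.0, "ry": 0.0, "rz": 0.0},
  {"tx": 0.0, "ty": 0.0, "tz": -0.002, "rx": 0.0, "ry": 0.0, "rz": 0.0},
  {"tx": 0.0, "ty": 0.0, "tz": 0.0, "rx": 0.0, "ry": 0.0, "rz": 0.0},
])

```text
time_s: 9.9
position: [0.4995, -0.2688, 0.1111]
eef_rot: [-180.0, 0.0, 59.7]
wrist_force: [-1.2, 0.1, 5.4]
finger_gap: 0.0381
grasp_force: 61.2
```

>>> jog_arm([
  {"tx": 0.0, "ty": 0.0, "tz": -0.002, "rx": 0.0, "ry": 0.0, "rz": 0.0},
  {"tx": 0.0, "ty": 0.0, "tz": -0.001, "rx": 0.0, "ry": 0.0, "rz": 0.0},
  {"tx": 0.0, "ty": 0.0, "tz": 0.0, "rx": 0.0, "ry": 0.0, "rz": 0.0},
])

```text
time_s: 10.28
position: [0.4996, -0.2688, 0.1087]
eef_rot: [-180.0, 0.0, 59.7]
wrist_force: [-3.8, 2.0, 7.9]
finger_gap: 0.0382
grasp_force: 61.6
```

>>> jog_arm([
  {"tx": 0.0, "ty": 0.0, "tz": -0.0015, "rx": 0.0, "ry": 0.0, "rz": 0.0},
  {"tx": 0.0, "ty": 0.0, "tz": -0.001, "rx": 0.0, "ry": 0.0, "rz": 0.0},
  {"tx": 0.0, "ty": 0.0, "tz": 0.0, "rx": 0.0, "ry": 0.0, "rz": 0.0},
])

```text
time_s: 10.65
position: [0.4996, -0.2688, 0.1066]
eef_rot: [-180.0, 0.0, 59.7]
wrist_force: [-4.1, 1.0, 11.0]
finger_gap: 0.0384
grasp_force: 62.0
```

Run:
```python
import cv2,numpy as np
from workcell import grab_frame,monitor
w=grab_frame("wrist")["frame"][200:440,170:470,::-1];s=grab_frame("side")["frame"][260:360,300:425,::-1]
cv2.imwrite("pics/m5.png",np.hstack([cv2.resize(w,(400,320)),cv2.resize(s,(400,320),interpolation=cv2.INTER_CUBIC)]))
print(monitor.sense()["wrist_force"])
```

```text
[-4.72286518  2.22973999 11.0667796 ]
```

View pics/m5.png

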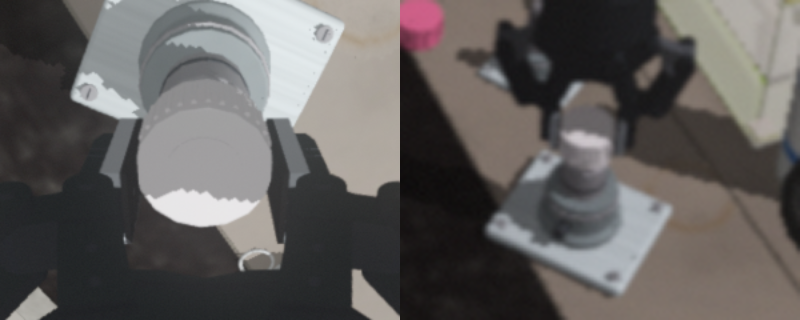

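The cap is seated square down to the canister's shoulder, still gripped and pushing with 11 N, which matches about 7 mm of spring travel. Handing in.

```bash
python3 -c "
from workcell import manip
print(manip.hand_in())"
```

```text
the job is handed in; nothing more can be done
None
```

The middle-sized cap clicked home on the canister neck and the job was handed in at about 11 s, with the cap still gripped and pushing the canister down at about 11 N (roughly 7 mm of its 20 mm travel).

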